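Clip the hallway torch back into its rack

TASK

Someone left the yellow torch lying on the glass console. Snap it sideways into the one empty station of the wooden clip rack: lay it level along that station, centred over its two spring clips, press it down fully home and let go. Leave the shoehorn and the clothes brush as they sit in their own clips.

Things in the scene. Friction and masses are not known exactly. Their poses are not given: they have to be found in the camera images.
- torch_center (a point): Yellow torch lying level on the console; the point is the middle of its round grip tube, on its axis, 22 mm above the console. x runs along the tube to the lens. Tube 30 mm across, 134 mm long (67 mm each way); beyond it a yellow head 34 mm long and a black tail cap 20 mm long, both eight-sided, 44 mm across flats (it does not roll). 0.16 kg. Grip across the tube here.
- clip_free_seat (a point): Empty station: where the tube's middle lies once home, 46 mm above the console. x along the tube (either way), y along the row, z up. Two steel clips 40 mm each way along x, 12 mm long; between them 68 mm free for fingers, plate 28 mm below. Sprung lips 20 mm apart, 13 mm above the point, flare to 45 mm apart at 28 mm above. Pressed straight down, the tube snaps in at about 12 N and meets saddles.
- shoehorn_center (a point): Shoehorn (dark round handle 30 mm across, steel blade) in a station of the same rack: an oak board 130 x 300 x 12 mm with three like stations 100 mm apart in a row; which one is empty varies. The point is on the handle's axis, mid-station; x along the handle. Must stay.
- brush_center (a point): Clothes brush with a pale round wooden handle, 30 mm in diameter, and a 44 mm wide head with black bristles, held in another station of the same rack; the point is on the handle's axis at the middle of its station, x along the handle. Must stay there.
There are look-alikes about, which are no part of the job. Several things look just like the part that bears torch_center: the one meant starts farthest to the robot's right.

How it is judged:
By the outcome, as a careful person would: the job done as asked, in the order asked, and still so for the second after the job is handed in, with the robot touching nothing.
It also fails if it takes over 43 s, if anything falls off the work surface, if the arm or the gripper's body presses on something with over 40 N, if the wrist force passes 120 N, or if a joint passes its speed limit or range.

ROBOT

A 7-joint arm with a two-finger parallel gripper is mounted at the origin on the work surface. World frame = base frame: x ahead of the robot, y to its left, z up, the work surface at z = 0. Lengths are in m, angles in rad, forces in N, time in s.
With the tool pointing down it reaches from about 0.4 to 0.85 m from the base axis. Payload 10.4 kg.
Tool frame: the origin (TCP) lies at the very end of the fingers, on their centre line; the grasp point (between the pads) lies 19 mm behind it; z points along the fingers, y is the line along which they close (so a half turn about z gives the same grasp; the last joint's range is limited). The gripper opens to 87 mm and grips with 3 to 60 N. Pads are 19 mm wide; open, the fingers measure 117 mm over their backs; the gripper's body (75 mm by 190 mm) begins 51 mm behind the grasp point.
Start: joints at [-1.148, 0.332, -0.065, 1.46, 0.022, 1.35, -0.088], TCP at [0.269, 0.564, 0.223] pointing down, gripper open.
Joint ranges: [-2.6, 2.6], [-0.5, 2.12], [-1.47, 1.34], [0.16, 2.42], [-1.27, 4.41], [0.06, 2.06], [-2.6, 2.6]. Speed limits (rad/s): [2.22, 2.22, 2.79, 2.79, 3.14, 3.14, 3.14].

INTERFACE

Orientations are given as a unit quaternion [x, y, z, w].
In Python, from bench import r gives the robot as it stands.
- The arm moves only by the shell command python3 -m crank 'ROWS' [FORCE]. ROWS is JSON, a list that holds one entry, the list of rows, each a list of 5 numbers: the shift along the tool's x, y, z in mm, then the turn about the tool's z in degrees, then the opening, from -1 (shut) to 1 (fully open). A call has 1 to 20 rows; each row is the pose to reach, as a shift and turn from the pose commanded when the call began, along the tool's axes at that moment; what a row does not reach only later rows make up. A row lasts 1/10 s, in which the tool goes at most 50 mm and 8.59 degrees, less where a joint would pass 70% of its speed; a pose out of reach is approached as far as the arm can. A call with a gripper value outside its range is refused whole. The fingers move at their own pace and stop on an object; FORCE is the grip in N (left out, the last holds). Time passes only in rows, so rows that repeat a pose let the fingers close. It gives the time, the measured TCP pose, the force, the opening and the grip force at its end, in the units of the state.
- r.read_state(): the state, without advancing time (a new reading comes with each control period).
- r.camera(name): name is "scene" or "top" or "wrist"; returns a dict with "image" (400x640x3 uint8, red, green, blue), "vfov" (degrees; the focal length in pixels is half the picture's height over the tangent of half this angle, whatever the lens; pixels are square), "cx", "cy" (the principal point, pixels), "eye" and "attitude" of the camera in the world. Camera axes: x right, y down, z forward; pixel columns grow to the right and rows downward; lengths in m; the calibration is good to about 2 mm. A picture is of the moment at which its call begins. There is no depth.
- r.close_job(): hands the job in; it is judged then, once.
The state is a dict: "time": time; "joint_positions": joint angles; "joint_vel": joint speeds; "joint_torque": joint torques, N m; "ee_pos": TCP position; "eef_rot": TCP orientation; "ft_force": force on the tool from outside, world axes, zero at the start; "torque": the same for the moment, N m; "width": finger opening in m; "grip_force": force on a finger pad.
Only numpy, scipy, OpenCV 4.12 (cv2) and the standard library are available. Lean on these libraries where they do the work, as an engineer would, in place of code of your own. Each camera call takes 0.05 s, during which the arm holds its last target. There are 200 camera calls.

## Working session

There is one attempt and no reset: what is moved stays moved. The work goes in short steps, Python scripts to look and compute and a shell command to move; the robot and the scene stay as the last step left them, time stands still between calls to the robot, and variables do not carry over. Pictures are saved under pics/ and viewed, at most 10 in all, crops included, and the job is handed in when it is done.

```bash
ls; mkdir -p pics; python3 - <<'E'
from bench import r
import cv2,json,numpy as np
for n in ("top","scene"):
    c=r.camera(n); cv2.imwrite(f"pics/{n}0.png",c["image"][:,:,::-1]); print(n,{k:v for k,v in c.items() if k!="image"})
s=r.read_state(); print(s["ee_pos"],s["eef_rot"],s["time"],s["ft_force"],s["width"])
E
```

```text
pics
top {'vfov': 52.59355481738534, 'cx': 314.41070077590166, 'cy': 199.02368251155684, 'eye': array([0.46115825, 0.00463624, 0.85265607]), 'attitude': array([-0.69620224,  0.71658302, -0.03136105,  0.02876985])}
scene {'vfov': 52.7092810779596, 'cx': 310.19302299268577, 'cy': 197.5400494379919, 'eye': array([0.83346912, 0.34144162, 0.7744511 ]), 'attitude': array([ 0.36379545,  0.88985952, -0.25778746, -0.09668784])}
[0.26937326 0.56358525 0.2218335 ] [ 2.21085121e-01  9.75254298e-01 -6.42820297e-04 -1.05917108e-04] 0.1 [-0.09936715 -0.58987791 -0.42396389] 0.08692552123971092
```

View pics/top0.png

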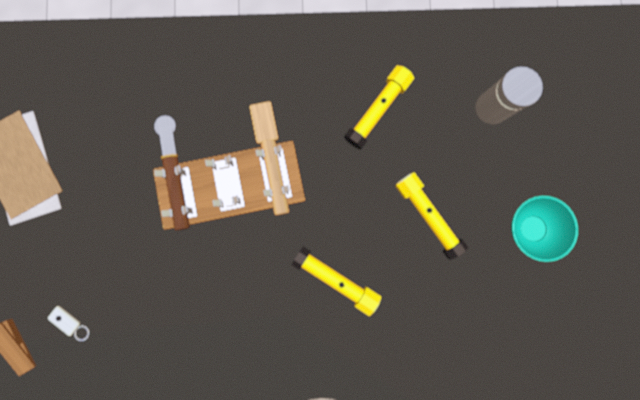

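View pics/scene0.png

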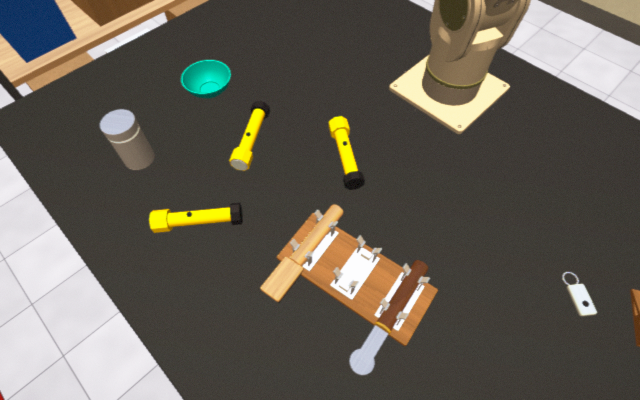

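The top view shows three yellow torches, with tube middles near (383,101), (430,210) and (341,284). The rack's middle station at (228,185) is empty, with the shoehorn at (175,190) and the brush at (270,160). The robot's right is image right, so I choose the torch at (430,210). The others are look-alikes.

```bash
cat > h.py <<'E'
from bench import r
import cv2,numpy as np
from scipy.spatial.transform import Rotation as R
def cast(c,px,z):
    f=200/np.tan(np.radians(c["vfov"])/2); px=np.atleast_2d(px).astype(float)
    d=np.c_[(px[:,0]-c["cx"])/f,(px[:,1]-c["cy"])/f,np.ones(len(px))]
    d=R.from_quat(c["attitude"]).apply(d); return c["eye"]+d*((z-c["eye"][2])/d[:,2])[:,None]
def proj(c,P):
    f=200/np.tan(np.radians(c["vfov"])/2); q=R.from_quat(c["attitude"]).inv().apply(np.atleast_2d(P)-c["eye"])
    return np.c_[c["cx"]+f*q[:,0]/q[:,2],c["cy"]+f*q[:,1]/q[:,2]]
def blobs(mask,amin):
    n,l,s,ce=cv2.connectedComponentsWithStats(mask.astype(np.uint8))
    return [(s[i,4],ce[i],l==i) for i in range(1,n) if s[i,4]>amin]
def yellow(im): 
    h=cv2.cvtColor(im,cv2.COLOR_RGB2HSV); return (h[...,0]>20)&(h[...,0]<38)&(h[...,1]>150)&(h[...,2]>100)
def white(im): 
    h=cv2.cvtColor(im,cv2.COLOR_RGB2HSV); return (h[...,1]<25)&(h[...,2]>215)
def axis(m,c,z):
    ys,xs=np.nonzero(m); P=cast(c,np.c_[xs,ys],z)[:,:2]
    mu=P.mean(0); w,V=np.linalg.eigh(np.cov((P-mu).T)); a=V[:,1]; t=(P-mu)@a; s=(P-mu)@V[:,0]
    return mu,a,t.min(),t.max(),s.min(),s.max(),t,s
E
python3 - <<'E'
from h import *
for n in ("top","scene"):
    c=r.camera(n); im=c["image"]
    for A,ce,m in blobs(yellow(im),300):
        mu,a,t0,t1,s0,s1,t,s=axis(m,c,.022)
        print(n,"Y",A,ce.round(1),mu.round(4),"ang",np.degrees(np.arctan2(a[1],a[0])).round(1),"ext",np.round([t0,t1,s0,s1],4), "endw",np.ptp(s[t<t0+.02]).round(4),np.ptp(s[t>t1-.02]).round(4))
    for A,ce,m in blobs(white(im),100):
        mu,a,t0,t1,s0,s1,_,_=axis(m,c,.018)
        if .2<mu[0]<.8 and abs(mu[1])<.5: print(n,"W",A,ce.round(1),mu.round(4),"ang",np.degrees(np.arctan2(a[1],a[0])).round(1),np.round([t0,t1,s0,s1],4))
c=r.camera("top"); im=c["image"][130:270,140:480]
cv2.imwrite("pics/crop1.png",cv2.resize(im[:,:,::-1],None,fx=2.35,fy=2.35,interpolation=cv2.INTER_CUBIC))
s=r.read_state(); print(R.from_quat(s["eef_rot"]).as_matrix().round(3))
w=r.camera("wrist"); f=R.from_quat(s["eef_rot"]).inv(); print("wrist",w["vfov"],f.apply(w["eye"]-s["ee_pos"]),(f*R.from_quat(w["attitude"])).as_matrix().round(2))
E
```

```text
top Y 1373 [384.8  98.6] [ 0.7399 -0.1539] ang 141.8 ext [-0.0813  0.0942 -0.0241  0.0242] endw 0.0479 0.0319
top Y 1437 [427.3 210. ] [ 0.5027 -0.2307] ang -146.7 ext [-0.0804  0.0909 -0.0251  0.0253] endw 0.0503 0.0327
top Y 1507 [343.  285.1] [ 0.3557 -0.0521] ang 55.4 ext [-0.0796  0.0939 -0.0242  0.0243] endw 0.0483 0.0319
top W 245 [284.2 173. ] [0.5885 0.0619] ang -169.9 [-0.051   0.0512 -0.0069  0.0059]
top W 1067 [227.6 184.3] [0.5682 0.1797] ang -170.2 [-0.0533  0.0516 -0.0256  0.0255]
top W 132 [264.5 173.8] [0.588  0.1029] ang -169.3 [-0.0345  0.0328 -0.0046  0.0045]
top W 364 [188.3 192.7] [0.553  0.2612] ang -170.6 [-0.0543  0.0507 -0.0099  0.0085]
scene Y 836 [248.5 138. ] [ 0.501  -0.2314] ang -145.8 ext [-0.0914  0.0997 -0.0257  0.0279] endw 0.0527 0.0318
scene Y 900 [342.9 142.3] [ 0.3492 -0.0609] ang 55.2 ext [-0.0849  0.0936 -0.0254  0.0255] endw 0.0484 0.0323
scene Y 1355 [186.2 217.9] [ 0.7388 -0.1534] ang 141.2 ext [-0.0809  0.0937 -0.0285  0.0281] endw 0.0552 0.0364
scene W 334 [320.2 249.5] [0.5852 0.0991] ang -169.8 [-0.0503  0.0527 -0.0082  0.0097]
scene W 1087 [355.  271.7] [0.57   0.1813] ang -170.3 [-0.0514  0.0529 -0.0246  0.0255]
scene W 149 [393.7 288. ] [0.5417 0.2563] ang -168.6 [-0.0299  0.0372 -0.0053  0.005 ]
scene W 165 [412.4 300. ] [0.5347 0.2962] ang -172.1 [-0.0307  0.0369 -0.0056  0.0056]
scene W 164 [366.7 348. ] [0.662  0.2936] ang 174.8 [-0.0397  0.04   -0.0143  0.0101]
scene W 118 [363.9 361.8] [0.6831 0.3056] ang -174.2 [-0.0206  0.0202 -0.0094  0.009 ]
[[-0.902  0.431 -0.   ]
 [ 0.431  0.902 -0.001]
 [-0.    -0.001 -1.   ]]
wrist 62.05751597236437 [ 0.07972283  0.00061166 -0.16212253] [[-0.   -0.96 -0.29]
 [ 1.   -0.   -0.  ]
 [-0.   -0.29  0.96]]
```

View pics/crop1.png

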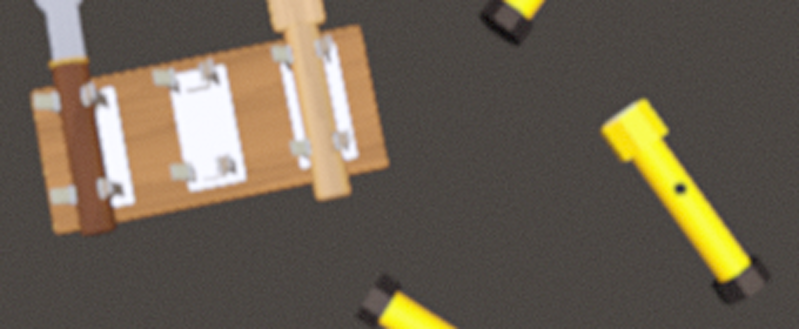

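The crop confirms the choice: tail cap at lower right, head up-left, and the middle station empty. Torch centre is about (0.485,-0.2425) with its axis at 33.3°. The seat is about (0.569,0.1805) with its axis at 9.8°. I'll hover over the torch.

```bash
python3 -m crank '[[[-542,-634,70,121,1],[-542,-634,70,121,1],[-542,-634,70,121,1],[-542,-634,70,121,1],[-542,-634,70,121,1],[-542,-634,70,121,1],[-542,-634,70,121,1],[-542,-634,70,121,1],[-542,-634,70,121,1],[-542,-634,70,121,1],[-542,-634,70,121,1],[-542,-634,70,121,1],[-542,-634,70,121,1],[-542,-634,70,121,1],[-542,-634,70,121,1],[-542,-634,70,121,1],[-542,-634,70,121,1],[-542,-634,70,121,1],[-542,-634,70,121,1],[-542,-634,70,121,1]]]' 40
cat > look.py <<'E'
from h import *
import sys
w=r.camera("wrist"); im=w["image"]; cv2.imwrite(sys.argv[1],im[:,:,::-1]); s=r.read_state()
M=R.from_quat(s["eef_rot"]).as_matrix()
print(s["time"],s["ee_pos"].round(4),"x-ang",np.degrees(np.arctan2(M[1,0],M[0,0])).round(2),"z",M[:,2].round(4),s["joint_positions"].round(2))
for A,ce,m in blobs(yellow(im),1500):
    mu,a,t0,t1,s0,s1,t,_=axis(m,w,.022)
    print("Y",A,ce.round(0),mu.round(4),"ang",np.degrees(np.arctan2(a[1],a[0])).round(2),np.round([t0,t1,s0,s1],4),"tail/head ends",(mu+a*t0).round(4),(mu+a*t1).round(4))
E
python3 look.py pics/w1.png
```

```text
time: 2.3
ee_pos: [0.4852, -0.2406, 0.1525]
eef_rot: [0.957, 0.288, 0.0, -0.0]
ft_force: [0.3, 0.2, -0.9]
width: 0.0872
grip_force: 0.0
2.35 [ 0.4854 -0.2404  0.1526] x-ang 33.56 z [ 4.e-04  1.e-03 -1.e+00] [-0.27  0.24  0.75  1.81 -0.18  1.16 -0.46]
Y 2168 [ 78. 169.] [ 0.3767 -0.0485] ang 58.78 [-0.0863  0.083  -0.0107  0.0111] tail/head ends [ 0.332  -0.1223] [0.4197 0.0224]
```

View pics/w1.png

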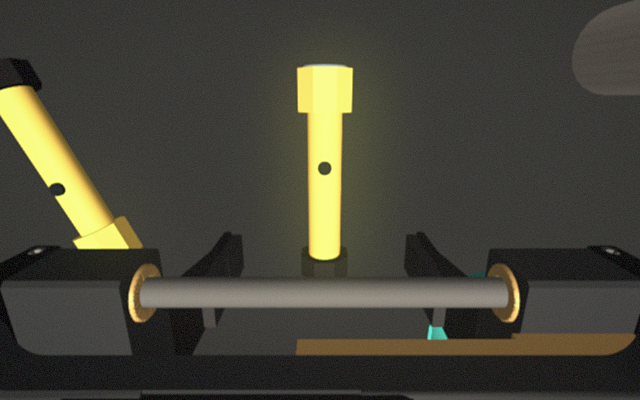

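The target torch is centred under the gripper, with its tube running from (325,112) to (325,257). The other torch is at left. I'll measure from the tube edges.

```bash
sed -i 's/s\[t>/s[t>/; s/\[...,1\]>150)/[...,1]>90)/' h.py; python3 - <<'E'
from h import *
w=r.camera("wrist"); m=yellow(w["image"]).astype(np.uint8); s=r.read_state()
M=R.from_quat(s["eef_rot"]).as_matrix()
L=[];
for v in range(120,250,5):
    u=np.nonzero(m[v,260:400])[0]+260
    L.append([(u[0]+u[-1])/2,v,u[-1]-u[0]])
L=np.array(L); P=cast(w,L[:,:2],.022)[:,:2]
vx,vy,x0,y0=cv2.fitLine(P.astype(np.float32),cv2.DIST_HUBER,0,1e-4,1e-4).ravel()
print("ang",np.degrees(np.arctan2(vy,vx)), "widths",L[::6,2])
col=np.nonzero(m[:,325])[0]; print(col[0],col[-1])
wd=[np.count_nonzero(m[v,260:400]) for v in range(100,122)]; print(wd)
tail=cast(w,[325,col[-1]],.034)[0]; a=np.array([vx,vy]); a*=np.sign(a[0])
j=100+int(np.argmin(np.diff(wd))); head=cast(w,[325,j],.030)[0]
p0=np.array([x0,y0])
tt=(tail[:2]-p0)@a; th=(head[:2]-p0)@a
print("tube len",th-tt,"c(tail)",p0+a*(tt+.067),"c(head)",p0+a*(th-.067))
dot=cast(w,[325,168],.037)[0]; print("dot",dot)
c=p0+a*(tt+th)/2; d=np.r_[c,0.005]-s["ee_pos"]; print("shift tool mm",1e3*M.T@d)
E
```

```text
ang 33.29818 widths [35. 35. 33. 33. 32.]
68 260
[np.int64(56), np.int64(56), np.int64(56), np.int64(56), np.int64(56), np.int64(56), np.int64(56), np.int64(56), np.int64(56), np.int64(56), np.int64(56), np.int64(55), np.int64(55), np.int64(54), np.int64(37), np.int64(36), np.int64(36), np.int64(36), np.int64(36), np.int64(36), np.int64(36), np.int64(36)]
tube len 0.13359758628358798 c(tail) [ 0.48531523 -0.24077918] c(head) [ 0.48497888 -0.2410001 ]
dot [ 0.50350874 -0.22939812  0.037     ]
shift tool mm [ -0.69431133   0.40332057 147.71470605]
```

```bash
python3 -m crank '[[[-1,0,50,0,1],[-1,0,90,0,1],[-1,0,120,0,1],[-1,0,140,0,1],[-1,0,147,0,1],[-1,0,147,0,1],[-1,0,147,0,-1],[-1,0,147,0,-1],[-1,0,147,0,-1],[-1,0,147,0,-1],[-1,0,147,0,-1],[-1,0,147,0,-1],[-1,0,147,0,-1],[-1,0,147,0,-1]]]' 50
```

```text
time: 3.8
ee_pos: [0.4843, -0.2424, 0.0055]
eef_rot: [0.958, 0.288, -0.0, -0.0]
ft_force: [-0.2, 0.8, -0.2]
width: 0.0309
grip_force: 0.0
```

```bash
python3 -m crank '[[[0,0,0,0,-1],[0,0,0,0,-1],[0,0,0,0,-1],[0,0,-30,0,-1],[0,0,-70,0,-1],[0,0,-110,0,-1],[0,0,-150,0,-1],[0,0,-150,0,-1]]]' 50; python3 - <<'E'
from h import *
s=r.read_state(); M=R.from_quat(s["eef_rot"]).as_matrix()
print(1e3*M.T@(np.array([.569,.1805,.155])-s["ee_pos"]), np.degrees(np.arctan2(M[1,0],M[0,0])))
E
```

```text
time: 4.6
ee_pos: [0.4866, -0.2437, 0.1603]
eef_rot: [0.958, 0.288, 0.003, 0.002]
ft_force: [-0.3, -0.6, -2.7]
width: 0.0289
grip_force: 50.0
[ 302.42633839 -308.68516359    5.37346492] 33.42800333364967
```

```bash
python3 -m crank '[[[302,-308,0,23.6,-1],[302,-308,0,23.6,-1],[302,-308,0,23.6,-1],[302,-308,0,23.6,-1],[302,-308,0,23.6,-1],[302,-308,0,23.6,-1],[302,-308,0,23.6,-1],[302,-308,0,23.6,-1],[302,-308,0,23.6,-1],[302,-308,0,23.6,-1],[302,-308,0,23.6,-1],[302,-308,0,23.6,-1],[302,-308,0,23.6,-1],[302,-308,0,23.6,-1]]]'; python3 look.py pics/w2.png;  python3 - <<'E'
from h import *
s=r.read_state();c=r.camera("scene"); u=proj(c,[.569,.18,.1])[0].astype(int); print(u)
im=c["image"][max(u[1]-130,0):u[1]+130,max(u[0]-170,0):u[0]+170]; cv2.imwrite("pics/s2.png",cv2.resize(im[:,:,::-1],None,fx=2.3,fy=2.3))
E
```

```text
time: 6.0
ee_pos: [0.5665, 0.1797, 0.1556]
eef_rot: [0.996, 0.085, 0.0, -0.0]
ft_force: [0.5, -0.6, -2.2]
width: 0.0288
grip_force: 50.0
6.05 [0.5666 0.18   0.1557] x-ang 9.76 z [ 2.e-04  3.e-04 -1.e+00] [-0.85  0.34  0.57  1.66 -0.19  1.2  -1.63]
Y 20703 [324. 130.] [0.6128 0.1881] ang -170.23 [-0.0873  0.1414 -0.0483  0.0482] tail/head ends [0.6989 0.2029] [0.4734 0.1641]
Y 1983 [324. 323.] [0.4191 0.1549] ang 100.14 [-0.0309  0.0308 -0.0203  0.0212] tail/head ends [0.4246 0.1245] [0.4137 0.1852]
[358 253]
```

View pics/w2.png

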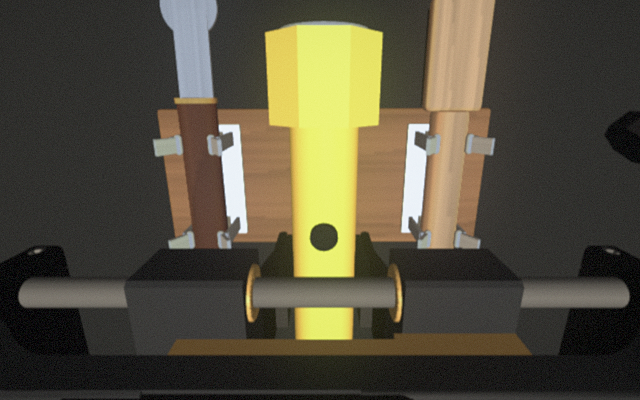

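View pics/s2.png

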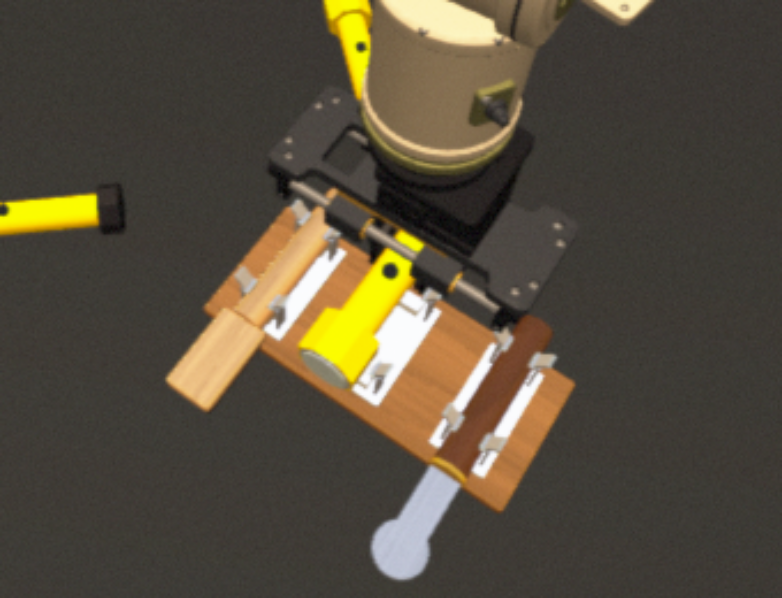

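The wrist view shows the board's far edge from (158,110) to (490,109). The torch is held level between the shoehorn and the brush. I'll locate the board from its far edge and the neighbouring plate ends.

```bash
python3 - <<'E'
from h import *
w=r.camera("wrist"); s=r.read_state(); im=w["image"]; M=R.from_quat(s["eef_rot"]).as_matrix()
h=cv2.cvtColor(im,cv2.COLOR_RGB2HSV); wood=(h[...,0]<20)&(h[...,1]>80)&(h[...,2]>60)
E=[]
for u in list(range(245,262,2))+list(range(386,410,2)):
    v=np.nonzero(wood[90:200,u])[0]; E.append([u,v[0]+90-.5])
P=cast(w,E,.012)[:,:2]
vx,vy,x0,y0=cv2.fitLine(P.astype(np.float32),cv2.DIST_HUBER,0,1e-4,1e-4).ravel()
d=np.array([vx,vy]); d*=np.sign(d[1]); p=np.array([x0,y0]); n=np.array([d[1],-d[0]])
print("edge rows",np.array(E)[[0,-1]],"axis ang",np.degrees(np.arctan2(n[1],n[0])))
ends=[]
for v in range(112,135,3):
    u=np.nonzero(wood[v,140:520])[0]+140; Q=cast(w,[[u[0]-.5,v],[u[-1]+.5,v]],.012)[:,:2]; ends.append((Q-p)@d)
ends=np.array(ends); print("lateral ends",ends.round(4).tolist())
c=p+d*np.median(ends.mean(1))-n*.065; print("centre from board",c)
for A,ce,m in blobs(white(im),400):
    mu,a,t0,t1,s0,s1,_,_=axis(m,w,.018); print("plate",A,ce.round(),mu.round(4),(((mu-c)@n)+np.array([t0,t1])).round(4),((mu-c)@d).round(4),s0.round(4),s1.round(4))
print("tool shift to c",1e3*M.T@(np.r_[c,.027]-s["ee_pos"]))
# torch in grip: tube axis and head junction at height ee+.016
m=yellow(im); z=s["ee_pos"][2]+.016
L=[]
for v in range(140,215,5):
    u=np.nonzero(m[v,260:400])[0]+260; L.append([u.mean(),v])
T=cast(w,L,z)-s["ee_pos"]; T=T@M; print("tube axis in tool: y",T[[0,-1],1]*1e3,"x",T[[0,-1],0]*1e3)
wd=[np.count_nonzero(m[v,250:400]) for v in range(105,140)]; j=105+int(np.argmin(np.diff(wd)))+.5
print(j,"junction x in tool (67 if centred)",1e3*((cast(w,[324,j],z+.008)[0]-s["ee_pos"])@M))
E
```

```text
edge rows [[245.  107.5]
 [408.  107.5]] axis ang 9.748057
lateral ends [[0.1631, -0.1351], [0.1635, -0.1355], [0.1639, -0.135], [0.1634, -0.1354], [0.1637, -0.1349], [0.1632, -0.1353], [0.1636, -0.1347], [0.1631, -0.1351]]
centre from board [0.5713219  0.18086576]
plate 1655 [235. 178.] [0.5588 0.2631] [-0.047   0.0554] 0.0832 -0.0097 0.0081
plate 1684 [414. 177.] [0.5877 0.0993] [-0.0464  0.0558] -0.0831 -0.0082 0.0097
tool shift to c [  4.74056651   0.52211309 128.69099142]
tube axis in tool: y [-0.24462598 -0.27858509] x [61.52309329 29.13775649]
126.5 junction x in tool (67 if centred) [ 6.80331088e+01 -3.16424906e-02 -2.39825181e+01]
```

```bash
python3 - <<'E'
from h import *
im=cv2.imread("pics/top0.png")[:,:,::-1].copy(); c=r.camera("top")
q=np.array([[167,79],[207,70],[184,172],[228,165]])/2.35+[140,130]
print("clips",cast(c,q,.066)[:,:2].mean(0), cast(c,q,.066)[:,:2].round(4).tolist())
b=np.array([[32,92],[360,27],[387,165],[55,233]])/2.35+[140,130]
B=cast(c,b,.012)[:,:2]; print("board",B.mean(0),np.linalg.norm(np.diff(B,axis=0),axis=1))
print("torch top: known 0.485,-0.241; earlier top est 0.4847,-0.2425")
# wrist: far clips of neighbours
w=r.camera("wrist"); s=r.read_state(); M=R.from_quat(s["eef_rot"]).as_matrix()
for z in (.059,.066,.074): print(z,((cast(w,[[167,147],[220,142],[427,143],[481,145],[181,240],[467,240]],z)-s["ee_pos"])@M)[:,:2].round(4).tolist())
W=w["image"][90:260,140:500]; cv2.imwrite("pics/w3.png",cv2.resize(W[:,:,::-1],None,fx=2.2,fy=2.2,interpolation=cv2.INTER_CUBIC))
E
```

```text
clips [0.56746586 0.1774112 ] [[0.6038, 0.2017], [0.6105, 0.1682], [0.5254, 0.1882], [0.5302, 0.1516]]
board [0.56781439 0.17821654] [0.29813026 0.12670864 0.29837483]
torch top: known 0.485,-0.241; earlier top est 0.4847,-0.2425
0.059 [[0.0417, -0.1223], [0.0456, -0.0806], [0.0447, 0.0799], [0.0431, 0.122], [-0.0371, -0.1212], [-0.0373, 0.1211]]
0.066 [[0.0428, -0.119], [0.0465, -0.0785], [0.0456, 0.0778], [0.0441, 0.1187], [-0.0339, -0.118], [-0.0341, 0.1178]]
0.074 [[0.044, -0.1152], [0.0476, -0.076], [0.0467, 0.0753], [0.0452, 0.1149], [-0.0303, -0.1142], [-0.0305, 0.1141]]
```

View pics/w3.png

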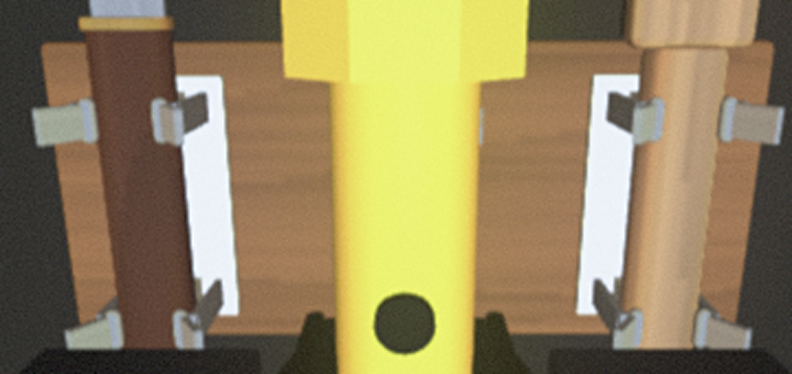

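```bash
python3 - <<'E'
from h import *
w=r.camera("wrist"); s=r.read_state(); M=R.from_quat(s["eef_rot"]).as_matrix()
t=lambda px,z:((cast(w,np.array(px)/2.2+[140,90],z)-s["ee_pos"])@M)[:,:2]*1e3
a=t([[260,42],[580,42],[270,333],[545,333]],.012); print("board x",a[:,0].round(1),a[:,0].mean())
a=t([[200,75],[225,315],[612,75],[595,315]],.018); print("plate x",a[:,0].round(1),a[:,0].mean())
for z in (.059,.074):
  a=t([[152,100],[152,142],[662,100],[662,143],[176,312],[176,348],[640,312],[640,348]],z); print("lips",z,a[:,0].round(1))
E
```

```text
board x [ 68.5  68.3 -60.  -60.1] 4.1935669783240765
plate x [ 55.9 -48.5  55.7 -48.6] 3.6159386993850458
lips 0.059 [ 50.6  35.8  50.5  35.3 -29.6 -44.7 -29.8 -44.8]
lips 0.074 [ 52.3  38.4  52.2  37.9 -23.3 -37.5 -23.4 -37.6]
```

```bash
python3 -m crank '[[[3,0.5,0,0,-1],[3,0.5,30,0,-1],[3,0.5,60,0,-1],[3,0.5,80,0,-1],[3,0.5,95,0,-1],[3,0.5,95,0,-1],[3,0.5,95,0,-1]]]' 60; python3 look.py pics/w4.png
```

```text
time: 7.0
ee_pos: [0.57, 0.1812, 0.0612]
eef_rot: [0.996, 0.086, 0.0, -0.0]
ft_force: [0.7, 0.3, -1.1]
width: 0.0286
grip_force: 60.0
7.05 [0.5703 0.1813 0.0617] x-ang 9.85 z [ 1.6e-03  7.0e-04 -1.0e+00] [-0.81  0.45  0.53  1.74 -0.26  1.02 -1.58]
Y 20625 [324. 130.] [0.6268 0.1915] ang -170.11 [-0.0595  0.0963 -0.0329  0.0329] tail/head ends [0.6853 0.2017] [0.5319 0.175 ]
Y 1961 [324. 323.] [0.495  0.1687] ang 98.91 [-0.0209  0.0211 -0.014   0.0145] tail/head ends [0.4982 0.1481] [0.4917 0.1895]
```

Position is good, so I'll press down slowly.

```bash
python3 -m crank '[[[0,0,5,0,-1],[0,0,10,0,-1],[0,0,14,0,-1],[0,0,17,0,-1],[0,0,20,0,-1],[0,0,23,0,-1],[0,0,26,0,-1],[0,0,26,0,-1]]]'
python3 -m crank '[[[0,0,2,0,-1],[0,0,4,0,-1],[0,0,6,0,-1],[0,0,6,0,-1],[0,0,6,0,-1]]]'
```

```text
time: 7.85
ee_pos: [0.569, 0.1808, 0.0334]
eef_rot: [0.996, 0.086, -0.001, 0.0]
ft_force: [4.8, -0.4, -9.6]
width: 0.0289
grip_force: 60.0
time: 8.35
ee_pos: [0.5693, 0.1806, 0.0294]
eef_rot: [0.996, 0.086, -0.0, -0.0]
ft_force: [-4.7, -4.5, 7.4]
width: 0.0287
grip_force: 60.0
```

```bash
python3 -m crank '[[[0,0,1,0,-1],[0,0,2,0,-1],[0,0,3,0,-1],[0,0,3,0,-1],[0,0,3,0,-1]]]'; python3 -c "
from h import *
s=r.read_state();print(s['ft_force'],s['torque'])
w=r.camera('wrist');cv2.imwrite('pics/w5.png',w['image'][:,:,::-1])"
```

```text
time: 8.85
ee_pos: [0.5695, 0.1807, 0.029]
eef_rot: [0.996, 0.085, -0.0, -0.001]
ft_force: [-17.7, -8.3, 37.9]
width: 0.0286
grip_force: 60.0
[-17.67690523  -8.2904878   37.94323113] [-1.85130456  4.16535924  0.04553037]
```

View pics/w5.png

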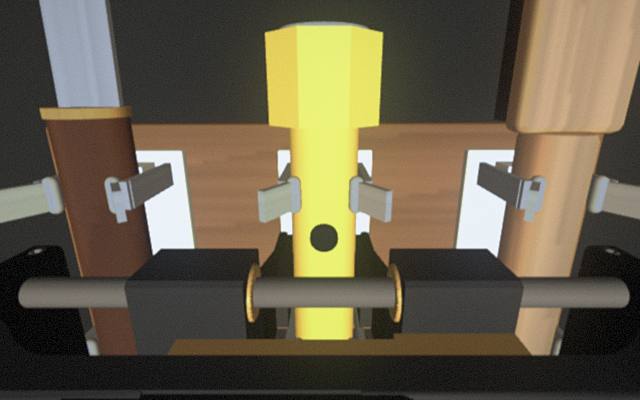

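The lips at (280,195) and (370,195) have closed over the tube. The force jumped to 38 N with no further descent, so the torch is on the saddles. I'll relax, release and retreat.

```bash
python3 -m crank '[[[0,0,-2.5,0,-1],[0,0,-2.5,0,-1],[0,0,-2.5,0,-1],[0,0,-2.5,0,0.4],[0,0,-2.5,0,0.4],[0,0,-2.5,0,0.4],[0,0,-2.5,0,0.4],[0,0,-2.5,0,0.4]]]'
python3 -m crank '[[[0,0,-10,0,0.4],[0,0,-30,0,0.4],[0,0,-70,0,0.4],[0,0,-120,0,0.4],[0,0,-170,0,0.4],[0,0,-170,0,0.4],[-100,0,-170,0,0.4],[-100,0,-170,0,0.4],[-100,0,-170,0,0.4]]]'
python3 - <<'E'
from h import *
c=r.camera("scene"); cv2.imwrite("pics/s3.png",cv2.resize(c["image"][150:400,180:520,::-1],None,fx=2.3,fy=2.3))
w=r.camera("wrist"); m=yellow(w["image"]); s=r.read_state(); M=R.from_quat(s["eef_rot"]).as_matrix()
cv2.imwrite("pics/w6.png",w["image"][:,:,::-1]); print(s["ee_pos"],s["width"])
E
```

```text
time: 9.7
ee_pos: [0.5695, 0.1814, 0.028]
eef_rot: [0.996, 0.086, 0.0, -0.0]
ft_force: [-0.1, -0.4, -0.7]
width: 0.0577
grip_force: 0.0
time: 10.6
ee_pos: [0.4654, 0.1625, 0.1975]
eef_rot: [0.996, 0.086, -0.002, -0.001]
ft_force: [1.0, 0.5, -1.2]
width: 0.0611
grip_force: 0.0
[0.47045295 0.16425655 0.19910594] 0.06094119325220261
```

View pics/s3.png

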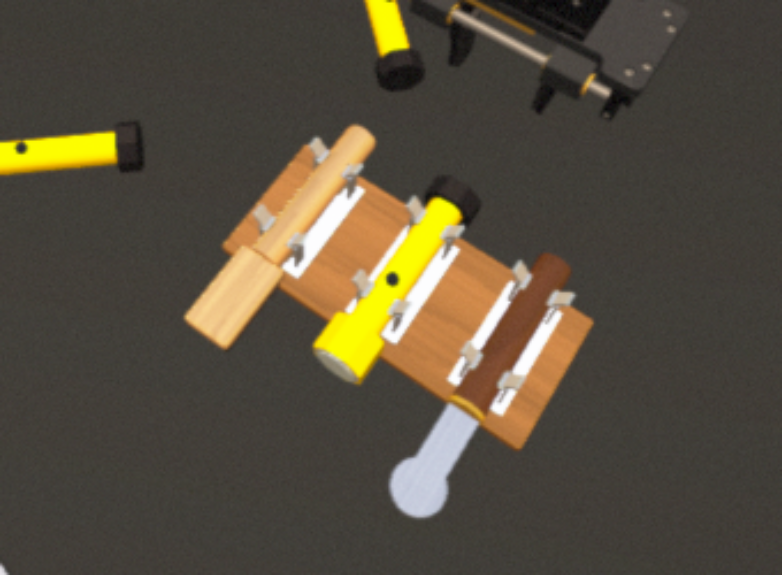

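View pics/w6.png

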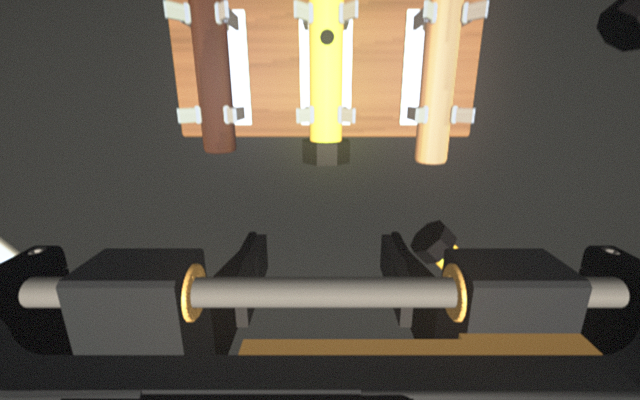

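The torch sits in both clips of the middle station, with lips at (326,11) and (326,116) and the tail joint at (326,141). The neighbours are undisturbed. I'll do one quick centring check and then hand in.

```bash
python3 - <<'E'
from h import *
w=r.camera("wrist"); s=r.read_state(); M=R.from_quat(s["eef_rot"]).as_matrix()
t=lambda px,z:((cast(w,px,z)-s["ee_pos"])@M)[:,0]*1e3
k=t([[326,11],[326,116]],.066); j=t([[326,142]],.058); print("clips",k,k.mean(),"tube mid",j+67)
E
```

```text
clips [143.17139533  61.90840946] 102.53990239729944 tube mid [105.4273629]
```

```bash
python3 -c "
from bench import r
print(r.close_job())"
```

```text
the job is handed in; nothing more can be done
None
```

The yellow torch that started farthest right is snapped fully home in the empty middle station, centred over its clips to about 3 mm by camera. It is released with the arm clear, the shoehorn and brush look undisturbed, and the job is handed in at about 11 s (the hand-in gave no verdict).

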